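# Fetch the dropped square washer from under the bench riser

## Task

The square washer has slid under the low clear riser, against its back wall. Pick up the flat probe, reach under the riser, press its rubber pad gently on the washer (about 7 N) and drag it slowly right out in front; set the probe down clear of riser and dish, then pick the washer up and put it in the small metal dish. Never press or bump the washer or the riser with more than 15 N, do not touch the washer with the fingers while it is under there, and leave everything else where it is.

Things in the scene. Friction and masses are not known exactly. Their poses are not given: they have to be found in the camera images.
- washer_center (a point): centre (half-way up) of the square dark steel washer lying flat: 32 x 32 mm, 6 mm thick, 11 mm hole, about 45 g; x, y square to its sides, z up. At first it lies on the bench under the riser, its far side 1 to 4 mm from the back wall, so nothing can hook behind it. Friction on the bench about 0.6. Pressed with under 4 N, or dragged fast, it is easily lost; 7 N at 30 mm/s is good.
- riser: clear acrylic riser fixed to the bench: a low shelf 85 mm deep (its x), 320 mm wide (y), 33 mm high, walls 5 mm thick, open only at its front (-x) face; back and ends are walls. Underside of its top 28 mm above the bench. Origin: centre of its footprint at bench level; x points from the opening to the back, z up. Inner face of the back wall at x = +37.5 mm.
- riser_front (a point): middle of the riser's front edge (x = -42.5 mm in the riser's frame), at bench level; axes as the riser's
- probe_grip (a point): grip point of the probe: in the middle of its upright black handle, 45 mm above the probe's underside. Handle 22 mm (x) by 16 mm (y), up to 70 mm above the underside; grasp it across its 16 mm. It stands on a steel heel 44 x 34 x 6 mm centred below. A steel blade 18 mm wide runs along +x to 115.5 mm from the handle's axis, 6 to 11 mm above the underside. 140 g, z up.
- probe_tip (a point): centre of the rubber pad under the blade's tip, 105 mm along the probe's +x from the handle's axis, 6 mm above the probe's underside. Pad 16 x 16 mm, grippy (friction about 1.4), unyielding and worn: its lower face is 1.0 to 3.5 mm above the probe's underside; how much is not measured, so the height where it meets the washer must be felt.
- dish: small open aluminium dish, 110 mm (its x) by 90 mm (its y), 18 mm high, walls and floor 3 mm; loose, 450 g. Origin: centre of its underside; z up.
- collar: small round steel collar, 20 mm across, 9 mm high, under the riser near its +y end; not wanted. Origin: centre of its underside.
- jar: small glass jar on the riser near its -y end, 40 mm across, 45 mm high. Origin: centre of its underside.
- partbox: card box on the riser near its +y end, 50 x 45 x 30 mm. Origin: centre of its underside.
- driver: screwdriver lying on the bench beyond the left of the riser, 170 mm long. Origin on its underside.
- roundwasher: round steel washer, 28 mm across, 6 mm high, lying on the bench to the right of the riser; not wanted. Origin: centre of its underside.
- beaker: white ceramic cup, 60 mm across, 75 mm high, on the right of the bench. Origin: centre of its underside.
- toolblock: black block of bits, 60 x 100 x 28 mm (58 mm with the bits), far right of the bench. Origin: centre of its underside.
There are look-alikes about, which are no part of the job. What is shaped like the part that bears probe_grip but red or turquoise is not meant.

How it is judged:
By the outcome, as a careful person would: the job done as asked, in the order asked, and still so for the second after the job is handed in, with the robot touching nothing.
It also fails if it takes over 72 s, if anything falls off the work surface, if the arm or the gripper's body presses on something with over 40 N, if the wrist force passes 120 N, or if a joint passes its speed limit or range.

## Robot

A 6-joint arm with a two-finger parallel gripper is mounted at the origin on the work surface. World frame = base frame: x ahead of the robot, y to its left, z up, the work surface at z = 0. Lengths are in m, angles in degrees, forces in N, time in s.
With the tool pointing down it reaches from about 0.325 to 0.85 m from the base axis. Payload 15.5 kg.
Tool frame: the origin (TCP) lies at the very end of the fingers, on their centre line; the grasp point (between the pads) lies arm.grip_depth behind it (arm.grip_depth is the distance from the TCP to the grasp point, in m); z points along the fingers, y is the line along which they close (so a half turn about z gives the same grasp; the last joint's range is limited). The gripper opens to 91 mm and grips with 3 to 60 N. Pads are 32 mm wide; open, the fingers measure 118 mm over their backs; the gripper's body (76 mm by 178 mm) begins 60 mm behind the grasp point.
Start: joints at [-76.461, 28.281, 77.091, -0, 74.628, -5.472], TCP at [0.204, -0.591, 0.214] pointing down, gripper open.
Joint ranges: [-166.48, 166.48], [-47.26, 123.95], [12.59, 153.08], [-70.14, 250.14], [6.76, 159.57], [-176.63, 176.63]. Speed limits (degrees/s): [108.29, 108.29, 147.25, 172.46, 172.46, 172.46].

## Interface

Orientations are given as a 3x3 rotation matrix whose columns are the frame's x, y, z axes.
In Python, from rig import arm gives the robot as it stands. Calls block until the motion is done:
- arm.move_to(position, orientation): joint-space move of the TCP to a pose.
- arm.move_l(position, orientation=None, feed=0.15): straight line of the TCP; orientation=None keeps the orientation; feed is the mean speed in m/s.
- arm.move_joints(angles): joint-space move.
- arm.grip(opening): finger opening in m; the grip force is fixed at half the most; returns when the fingers have stopped.
- arm.sleep(seconds).
- arm.solve_ik(position, orientation): joint angles nearest the present ones, or None.
- arm.snapshot(name): name is "side" or "top" or "wrist"; returns the picture (480x640x3 uint8, red, green, blue); there is no depth.
- arm.get_calibration(name): a dict with "intrinsics" (3x3 intrinsics, pixels), "k1" (the pictures are not rectified: a ray, as slopes to the right and down, at radius r is drawn at 1 + k1 r^2 times it, then the intrinsics apply), "cam_to_world" (4x4, takes a point from camera to world coordinates). Camera axes: x right, y down, z forward; pixel columns grow to the right and rows downward; lengths in m; the calibration is good to about 2 mm. A picture is of the moment at which its call begins: read the wrist's pose just before it. get_calibration takes no time and is no camera call; for the wrist camera it gives the pose at the moment of the call.
A pose or a line that the arm cannot do raises arm.Unreachable and nothing moves.
- arm.sign_off(): hands the job in; it is judged then, once.
Readings, each from a call of its own:
- arm.current_t(): time.
- arm.current_joint_positions(): joint angles.
- arm.current_dq(): joint speeds.
- arm.current_tau(): joint torques, N m.
- arm.current_ee_pos(): TCP position.
- arm.current_tool_rot(): TCP orientation.
- arm.current_force(): force on the tool from outside, world axes, zero at the start.
- arm.current_torque(): the same for the moment, N m.
- arm.current_width(): finger opening in m.
- arm.current_grasp_force(): force on a finger pad.
Only numpy, scipy, OpenCV 4.12 (cv2) and the standard library are available. Lean on these libraries where they do the work, as an engineer would, in place of code of your own. Each camera call takes 0.05 s, during which the arm holds its last target. There are 200 camera calls.

## Working session

There is one attempt and no reset: what is moved stays moved. The work goes in short steps, each a Python script; the robot and the scene stay as the last script left them, time stands still between calls to the robot, and variables do not carry over. Pictures are saved under pics/ and viewed, at most 11 in all, crops included, and the job is handed in when it is done.

```bash
mkdir -p pics; ls
python3 - <<'E'
from rig import arm
import cv2,numpy as np
np.set_printoptions(precision=4,suppress=True)
print(arm.grip_depth,arm.current_t())
for n in("top","side","wrist"):
    c=arm.get_calibration(n);print(n,c)
    im=arm.snapshot(n);cv2.imwrite(f"pics/{n}0.png",im[:,:,::-1])
print(arm.current_force(),arm.current_tool_rot())
E
```

```text
pics
0.0188 0.0
top {'intrinsics': array([[483.073 ,   0.    , 318.5155],
       [  0.    , 483.073 , 238.8854],
       [  0.    ,   0.    ,   1.    ]]), 'k1': -0.10789959543965756, 'cam_to_world': array([[-0.0089, -0.9925,  0.1223,  0.3618],
       [-0.9998,  0.011 ,  0.0162, -0.0851],
       [-0.0175, -0.1221, -0.9924,  1.2779],
       [ 0.    ,  0.    ,  0.    ,  1.    ]])}
side {'intrinsics': array([[621.7765,   0.    , 310.0123],
       [  0.    , 621.7765, 240.7521],
       [  0.    ,   0.    ,   1.    ]]), 'k1': -0.0961360011788651, 'cam_to_world': array([[ 0.9662, -0.1899,  0.1744,  0.2612],
       [-0.2578, -0.7187,  0.6457, -0.9795],
       [ 0.0027, -0.6688, -0.7434,  1.0775],
       [ 0.    ,  0.    ,  0.    ,  1.    ]])}
wrist {'intrinsics': array([[381.9   ,   0.    , 324.4677],
       [  0.    , 381.9   , 237.53  ],
       [  0.    ,   0.    ,   1.    ]]), 'k1': 0.028093713190195505, 'cam_to_world': array([[ 0.3255, -0.9122, -0.249 ,  0.2723],
       [-0.9455, -0.3145, -0.0838, -0.5666],
       [-0.0019,  0.2627, -0.9649,  0.385 ],
       [ 0.    ,  0.    ,  0.    ,  1.    ]])}
[ 0.2237 -0.5319 -0.2   ] [[ 0.9454  0.3258 -0.0002]
 [ 0.3258 -0.9454  0.0008]
 [ 0.0001 -0.0009 -1.    ]]
```

View pics/top0.png

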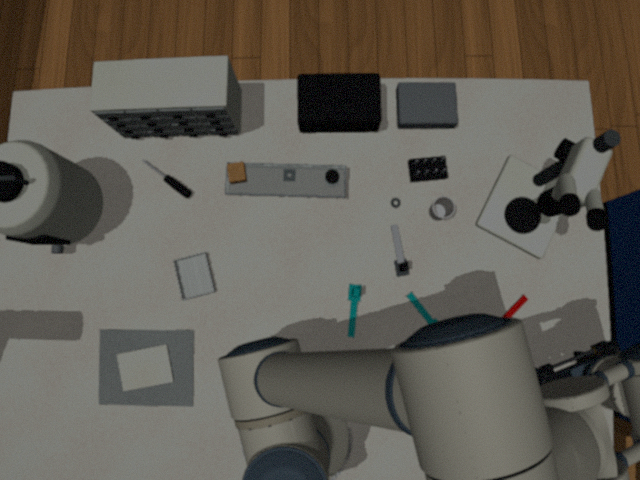

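View pics/side0.png

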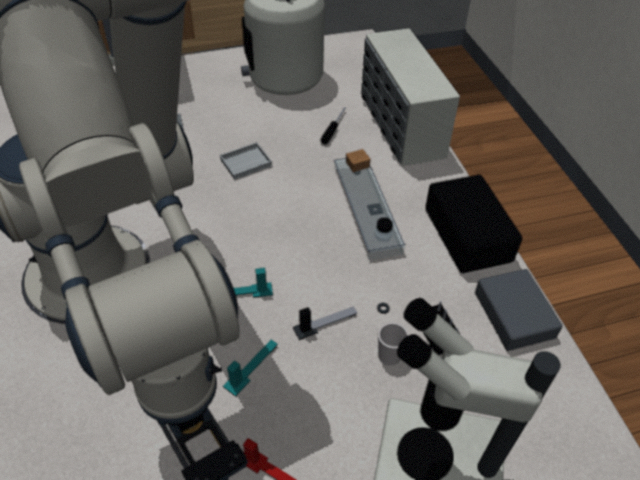

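The top view shows the black probe with its handle at (402,267) and blade tip at (396,226). The riser spans (225,163)–(348,198), the washer is at (289,175) and the dish at (195,276). The side view agrees.

```bash
cat > h.py <<'E'
from rig import arm
import cv2,numpy as np
np.set_printoptions(precision=4,suppress=True)
def ray(c,px):
    K,k=c["intrinsics"],c["k1"]
    d=(np.array(px,float)-[K[0,2],K[1,2]])/[K[0,0],K[1,1]]
    u=d.copy()
    for _ in range(20): u=d/(1+k*(u@u))
    T=c["cam_to_world"]; return T[:3,3],T[:3,:3]@np.array([u[0],u[1],1])
def onplane(c,px,z):
    o,d=ray(c,px); return (o+d*(z-o[2])/d[2])
def R(yaw,sgn=1):
    "tool down, tool x at yaw (deg); y = -(left)"
    a=np.radians(yaw); c,s=np.cos(a),np.sin(a)
    return np.array([[c,s,0],[s,-c,0],[0,0,-1]])
def snap(n,f):
    c=arm.get_calibration(n); im=arm.snapshot(n); cv2.imwrite(f"pics/{f}.png",im[:,:,::-1]); np.savez(f"pics/{f}.npz",**c,im=im); return c,im
def load(f): 
    d=np.load(f"pics/{f}.npz"); return {k:d[k] for k in("intrinsics","k1","cam_to_world")},d["im"]
E
python3 - <<'E'
from h import *
c=arm.get_calibration("top")
for n,p,z in [("handle",(402,265),.07),("tip",(396,226),.011),("washer",(289,175),.006),("rFL",(225,196),.033),("rFR",(347,198),.033),("rBL",(228,163),.033),("rBR",(348,166),.033),("dish",(195,276),.01),("jar",(333,177),.06),("box",(236,172),.05),
 ("beak",(443,208),.05),("rw",(395,202),.006),("teal1",(355,292),.05),("teal2",(408,294),.01)]: print(n,onplane(c,p,z)[:2])
h=onplane(c,(402,265),.07)
# look at probe, then riser
print(arm.solve_ik([h[0]-.03,h[1],.27],R(0)))
arm.move_to([h[0]+.0,h[1],.27],R(0)); arm.sleep(.2); snap("wrist","w1"); print(arm.current_t())
E
```

```text
handle [ 0.4424 -0.2738]
tip [ 0.55   -0.2701]
washer [0.6936 0.014 ]
rFL [0.6323 0.1819]
rFR [ 0.6224 -0.1405]
rBL [0.7224 0.1756]
rBR [ 0.709  -0.1446]
dish [0.4225 0.2642]
jar [ 0.6726 -0.1041]
box [0.6926 0.1503]
beak [ 0.5901 -0.3882]
rw [ 0.6158 -0.2702]
teal1 [ 0.3767 -0.1561]
teal2 [ 0.3703 -0.2969]
[-40.4993  14.5167  90.2     -0.      75.2833  49.5007]
1.8833
```

View pics/w1.png

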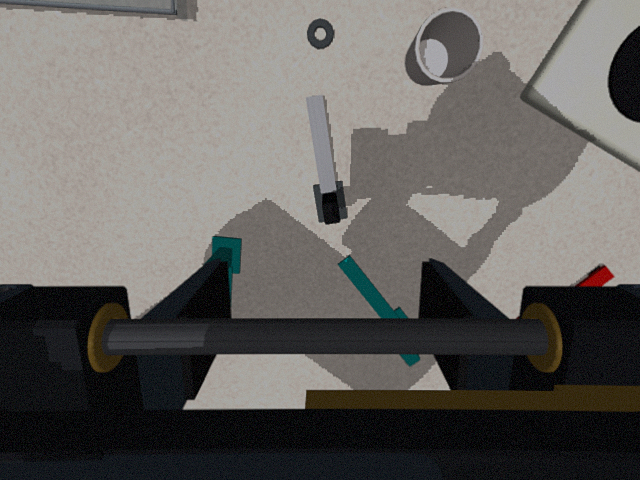

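The wrist view shows the probe's blade end at (316,97), its heel near (330,203), and the round washer at (320,34).

Run:
```python
from h import *
c,im=load("w1")
roi=im[90:190,300:346].astype(int)
m=((roi[:,:,0]-roi[:,:,2])<8)&(roi.sum(2)>300)
m=cv2.morphologyEx(m.astype(np.uint8),cv2.MORPH_OPEN,np.ones((3,3)))
n,l,s,_=cv2.connectedComponentsWithStats(m); i=1+np.argmax(s[1:,4]); ys,xs=np.where(l==i)
print(s[i]); P=np.array([onplane(c,(x+300,y+90),.011)[:2] for x,y in zip(xs,ys)])
r=cv2.minAreaRect((P*1000).astype(np.float32)); print(r)
b=cv2.boxPoints(r);print(b)
arm.move_to([.56,0,.27],R(0)); arm.sleep(.2); snap("wrist","w2"); print(arm.current_t())
```

```text
[   0    5   36   95 1704]
((502.890869140625, -266.7778625488281), (101.32080841064453, 28.13008689880371), 7.02086067199707)
[[ 450.8911 -259.0105]
 [ 454.3295 -286.9297]
 [ 554.8906 -274.5452]
 [ 551.4523 -246.626 ]]
3.275
```

View pics/w2.png

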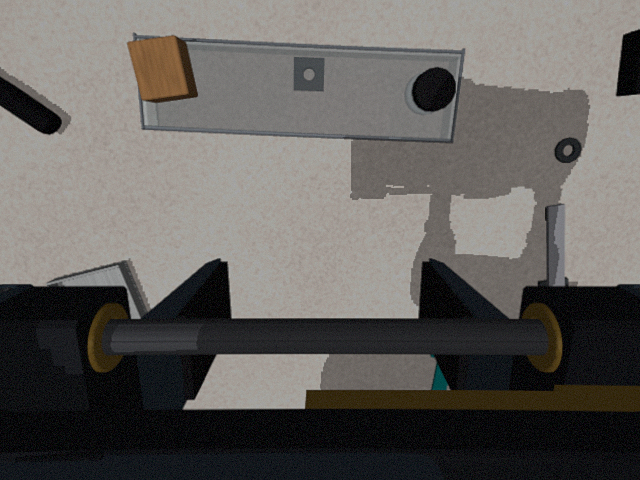

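The wrist view shows the riser's front edge running from (143,128) to (453,141) and its back edge from (135,35) to (464,49). The washer is at (309,74), well clear of the jar and box.

Run:
```python
from h import *
c,im=load("w2")
for n,p,z in [("FL",(143,128),.033),("FR",(453,141),.033),("BL",(135,35),.033),("BR",(464,49),.033)]: print(n,onplane(c,p,z)[:2])
g=cv2.cvtColor(im,cv2.COLOR_RGB2GRAY)
w=(g[50:100,285:335]<125).astype(np.uint8); w=cv2.morphologyEx(w,cv2.MORPH_CLOSE,np.ones((3,3)))
n,l,s,ct=cv2.connectedComponentsWithStats(w); i=1+np.argmax(s[1:,4]); ys,xs=np.where(l==i); print(s[i])
P=np.array([onplane(c,(x+285,y+50),.006)[:2] for x,y in zip(xs,ys)]); print("washer",cv2.minAreaRect((P*1000).astype(np.float32)))
c,im=load("w1")
L=[]
for y in range(92,190,8):
    r=im[y,300:350].astype(int); d=r[:,2]-r[:,0]   # blueness
    print(y,' '.join(map(str,d[4:44])))
for y in range(90,104,2): print(y,' '.join(map(str,(im[y,302:334].astype(int)[:,2]-im[y,302:334].astype(int)[:,0]))))
b=im.sum(2)[180:230,306:356]; 
for r in b[::3]: print(' '.join(map(str,r[::2])))
```

```text
FL [0.6375 0.1843]
FR [ 0.6243 -0.1337]
BL [0.7225 0.1803]
BR [ 0.7103 -0.1362]
[   0    0   50   50 2500]
washer ((691.6326293945312, 15.028359413146973), (52.53839111328125, 47.536354064941406), 89.9328384399414)
92 -12 -10 -11 -11 -14 -14 -18 -14 -9 -8 -7 -7 -14 -15 -9 -9 -13 -15 -13 -16 -11 -12 -7 -8 -5 -8 -11 -12 -16 -16 -12 -16 -14 -14 -9 -9 -11 -8 -8 -2
100 -11 -9 1 7 2 7 7 7 7 5 5 6 4 8 6 4 6 6 5 -4 -10 -9 -11 -15 -13 -17 -15 -14 -12 -13 -12 -11 -11 -12 -11 -15 -13 -17 -10 -7
108 -10 -13 -13 -5 5 7 5 5 5 6 4 4 5 6 5 8 4 5 7 5 -6 -8 -13 -10 -14 -13 -14 -10 -8 -5 -14 -15 -9 -10 -13 -14 -14 -14 -16 -12
116 -12 -15 -11 -6 -2 11 8 5 4 5 3 8 2 9 5 5 10 8 7 7 6 1 -7 -9 -8 -12 -11 -11 -11 -15 -18 -16 -11 -12 -12 -15 -15 -14 -13 -16
124 -16 -13 -17 -13 -9 -10 6 5 7 5 5 6 9 3 4 4 7 6 4 6 6 9 4 -10 -11 -11 -8 -11 -13 -8 -6 -5 -5 -9 -10 -15 -17 -15 -10 -12
132 -10 -9 -7 -11 -11 -13 -15 -1 4 8 6 8 6 6 6 7 3 3 8 7 5 4 5 7 -7 -11 -11 -7 -12 -13 -12 -12 -12 -8 -12 -15 -13 -15 -16 -16
140 -11 -12 -15 -13 -13 -16 -13 -14 -1 5 6 6 6 6 9 5 8 7 7 5 5 4 5 10 3 -6 -10 -12 -4 -15 -13 -10 -9 -10 -5 0
[... 2354 characters left out ...]
 58 54 34 176 124 157 342 498 482 489 487
483 475 492 496 481 493 172 186 135 75 55 70 72 33 39 70 8 191 179 170 217 487 464 459 472
482 498 505 494 489 501 176 184 185 45 32 28 60 49 8 25 39 176 177 178 143 487 490 484 469
493 489 494 498 485 523 190 175 177 32 49 50 35 46 19 18 0 168 177 172 160 490 483 485 483
500 463 488 490 490 486 316 168 190 68 72 71 45 48 66 56 7 202 379 500 484 472 480 469 312
488 477 461 442 470 496 499 324 383 307 19 43 44 13 67 110 159 486 487 478 466 492 493 313 319
497 499 478 476 468 482 486 493 468 500 504 485 498 484 505 501 481 498 495 492 464 332 317 329 317
326 479 495 482 469 491 472 463 490 501 478 493 501 469 481 492 479 466 471 489 480 328 322 331 333
```

Run:
```python
from h import *
c,im=load("w2")
g=cv2.GaussianBlur(cv2.cvtColor(im,cv2.COLOR_RGB2GRAY),(3,3),0)
w=(g[52:98,287:332]<104).astype(np.uint8)
print(g[76,286:334:2],g[52:98:2,300])
n,l,s,ct=cv2.connectedComponentsWithStats(w); i=1+np.argmax(s[1:,4]); ys,xs=np.where(l==i); print(s[i])
P=np.array([onplane(c,(x+287,y+52),.006)[:2] for x,y in zip(xs,ys)]); print("washer",cv2.minAreaRect((P*1000).astype(np.float32)))
print("w",onplane(c,(309,74),.006))
c,im=load("w1")
a=onplane(c,(314,98),.011);b=onplane(c,(326.6,180),.011); e=onplane(c,(313.8,96.3),.011)
d=(a-b)[:2]; d/=np.linalg.norm(d); yaw=np.degrees(np.arctan2(d[1],d[0]));print("probe yaw",yaw,"axis",e[:2]-.1155*d)
# heel check z=.006
for p in[(314,184),(342,182),(320,223),(348,219)]: print(onplane(c,p,.006)[:2])
h=[onplane(c,p,.07)[:2] for p in[(321.5,204),(338.5,202),(324,223),(341,222)]];print("handletop",h,np.mean(h,0))
```

```text
[119 120 119 117  81  73  74  73  73 109 121 121 124 120  88  73  74  76
  73 113 123 119 119 122] [108 109 110  75  75  76  75  73  74  74  74  73  73  73  73  73  75  75
  74  92 123 123 123]
[  6   5  32  35 979]
washer ((692.5196533203125, 15.825103759765625), (32.59267044067383, 33.27079772949219), 88.54464721679688)
w [0.6925 0.0153 0.006 ]
probe yaw 8.810698203724627 axis [ 0.4381 -0.2806]
[ 0.4592 -0.2622]
[ 0.4615 -0.294 ]
[ 0.4137 -0.2688]
[ 0.4185 -0.3015]
handletop [array([ 0.4478, -0.2712]), array([ 0.4497, -0.2879]), array([ 0.4286, -0.2736]), array([ 0.4296, -0.2906])] [ 0.4389 -0.2808]
```

Run:
```python
from h import *
G=np.array([.4384,-.2811])
arm.move_to([*G,.11],R(8.5)); arm.move_l([*G,.0262],feed=.12)
print(arm.current_force(), arm.current_ee_pos())
arm.grip(0.0); print(arm.current_width(),arm.current_grasp_force(),arm.current_force())
arm.move_l([*G,.13],feed=.15)
arm.move_to([.4977,.0236,.06],R(-2.3)); arm.sleep(.3)
print(arm.current_width(),arm.current_grasp_force(),arm.current_ee_pos(),arm.current_t())
F=[];
for i in range(8): F.append(np.r_[arm.current_force(),arm.current_torque()]); arm.sleep(.02)
print(np.mean(F,0),np.std(F,0))
snap("wrist","w3"); snap("side","s3")
```

```text
[-0.28   -0.786  -0.5389] [ 0.4388 -0.2812  0.0267]
0.01599586395852582 29.9998676776886 [ 0.5605  0.2171 -0.5503]
0.016114416162978176 29.999642372131348 [0.4979 0.023  0.0601] 8.9083
[-0.1814  0.2108 -1.1946  0.0568  0.044   0.0258] [0.531  0.4355 0.6912 0.0283 0.0257 0.0169]
```

View pics/w3.png

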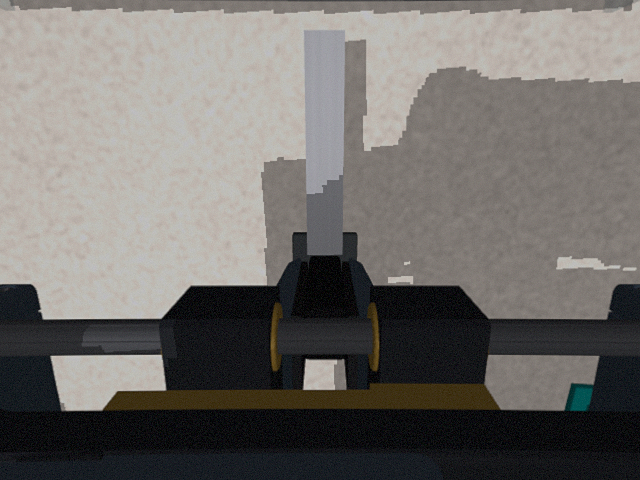

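The probe is held straight, with its blade end at (325,31) and pointing straight ahead. Next I compute the tip position, enter the riser and feel down.

```bash
cat >> h.py <<'E'
U=np.array([np.cos(np.radians(-2.3)),np.sin(np.radians(-2.3))])
def ft(n=10):
    F=[]
    for i in range(n): F.append(np.r_[arm.current_force(),arm.current_torque()]); arm.sleep(.01)
    return np.mean(F,0)
E
python3 - <<'E'
from h import *
c,im=load("w3")
a=onplane(c,(325,30),.0448)[:2]; b=onplane(c,(325.2,180),.0448)[:2]; d=a-b; yaw=np.degrees(np.arctan2(d[1],d[0]))
p=np.array([.4979,.0230])
print(a,yaw,"along,lat",(a-p)@U,(a-p)@[-U[1],U[0]])
W=np.array([.6925,.0157])
H=W-.105*U
rz=R(-2.3); E=H-.092*U
arm.move_l([*E,.0345],rz,feed=.1); arm.sleep(.15); f0=ft(15); print(f0)
arm.move_l([*H,.0345],rz,feed=.08); arm.sleep(.15); f1=ft(15); print(f1-f0,arm.current_ee_pos(),arm.current_t())
snap("wrist","w4")
np.save("f0.npy",f1)
E
```

```text
[0.6138 0.0185] -2.2330825706131847 along,lat 0.11599021335918303 0.0001279507126651858
[ 0.072  -0.1341 -1.2707  0.0254  0.0413 -0.0144]
[-0.1345  0.0568 -0.2455  0.0041  0.007   0.0291] [0.5874 0.0199 0.0346] 11.4
```

View pics/w4.png

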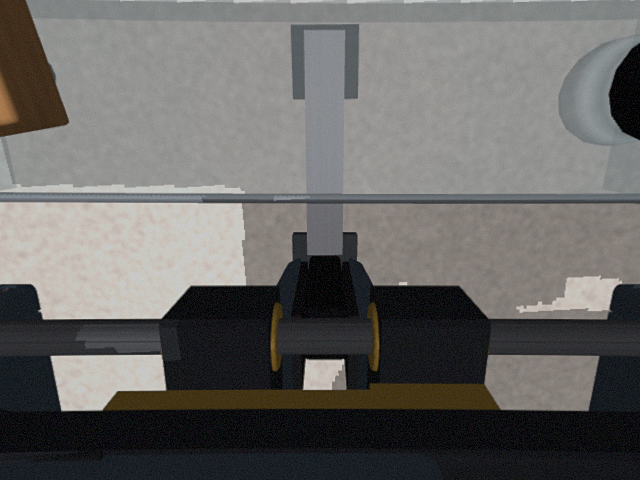

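The blade lies centred over the washer, whose edges are at columns 292–358, and aligned with it. Now I press by feel.

Run:
```python
from h import *
f0=np.load("f0.npy"); H=np.array([.6925,.0157])-.105*U
z=.0318; arm.move_l([*H,z],feed=.03)
while z>.0266:
    arm.sleep(.04); f=ft(8)-f0; print(round(z,5),f[2],f[[3,4]],arm.current_ee_pos()[2])
    if f[2]>6.2: break
    z-= .0003 if f[2]<1.8 else .00012
    arm.move_l([*H,z],feed=.01)
arm.sleep(.1); f=ft(20)-f0; print(z,f,arm.current_t()); np.save("z.npy",z)
```

```text
0.0318 0.06184936350880155 [0.0017 0.001 ] 0.031757399185039684
0.0315 0.3076462981830257 [0.0001 0.0036] 0.0315223476441875
0.0312 0.03649489269128536 [-0.0129 -0.01  ] 0.03117861576116858
0.0309 0.06958341555998815 [-0.0068 -0.0038] 0.0308883960381566
0.0306 0.0965457441701576 [-0.0069  0.0072] 0.030596864311951313
0.0303 0.9625183902969393 [-0.009  -0.0631] 0.03032947224244255
0.03 5.460395951944077 [-0.0004 -0.0371] 0.03011939662025538
0.02988 6.952498902090202 [ 0.0444 -0.0368] 0.030008326803342308
0.029879999999999993 [-3.2561  0.3641  7.0586  0.0512 -0.0301  0.0097] 14.5833
```

Run:
```python
from h import *
f0=np.load("f0.npy"); z=float(np.load("z.npy")); H=np.array([.6925,.0157])-.105*U
s=0
for ds in [.004,.006]+[.010]*12:
    s+=ds; arm.move_l([*(H-s*U),z],feed=.02 if ds<.01 else .025)
    f=ft(6)-f0; print(round(s,3),round(z,5),f[:3])
    if f[2]<1.5 or f[2]>12: print("STOP"); break
    if abs(f[2]-7)>.6: z+=np.clip((f[2]-7)/15e3*.7,-.0002,.0002)
print(arm.current_t(),s,z); snap("wrist","w5")
```

```text
0.004 0.02988 [-0.3489 -0.0713  5.7132]
0.01 0.02982 [0.6597 0.0846 5.9627]
0.02 0.02977 [-1.0174 -0.1454  6.8427]
0.03 0.02977 [-3.063  -0.1187  7.4987]
0.04 0.02977 [-3.5852  0.0088  6.984 ]
0.05 0.02977 [-3.8119  0.3312  6.4019]
0.06 0.02977 [-3.7131 -0.4041  5.9823]
0.07 0.02972 [-3.2561  0.1306  6.1065]
0.08 0.02968 [-3.3717  0.357   6.2474]
0.09 0.02965 [-3.3284  0.2405  5.563 ]
0.1 0.02958 [ 1.0401 -0.2183  3.3847]
0.11 0.02941 [-0.1492  0.1714  0.2487]
STOP
21.4833 0.10999999999999999 0.029411459971487357
```

View pics/w5.png

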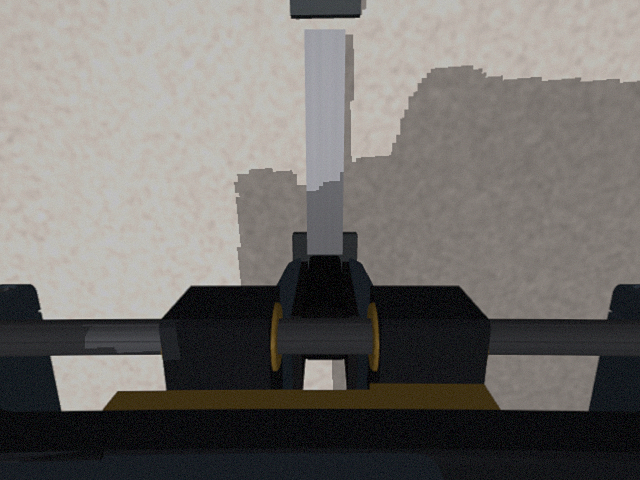

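The washer's front edge is at row 17, just ahead of the blade tip. It slipped off the pad with its rear edge only just at the riser's front, so I'll lift, go over it again and drag further.

Run:
```python
from h import *
c,im=load("w5")
W0=np.array([.6925,.0157])
e=onplane(c,(325.5,15.5),.006)[:2]; W=e+.016*U; print("washer est",W,"moved",(W0-W)@U,"lat",(W-W0)@[-U[1],U[0]])
W=W0-((W0-W)@U)*U
P=np.array(arm.current_ee_pos())[:2]; rz=R(-2.3)
arm.move_l([*P,.0350],rz,feed=.05); arm.sleep(.1); f0=ft(12)
H=W-.104*U; arm.move_l([*H,.0350],feed=.06); arm.sleep(.1); f0=.5*(f0+ft(12)); np.save("f0.npy",f0)
c,im=snap("wrist","w6")
z=.0312; arm.move_l([*H,z],feed=.03)
while z>.0266:
    arm.sleep(.04); f=ft(8)-f0; print(round(z,5),f[:3],arm.current_ee_pos()[2])
    if f[2]>6.4: break
    z-= .0003 if f[2]<1.8 else .00012
    arm.move_l([*H,z],feed=.01)
np.save("z.npy",z); np.save("H.npy",H); print(arm.current_t())
```

```text
washer est [0.6175 0.0183] moved 0.0750898763664772 lat -0.0003637857292795149
0.0312 [ 0.1671 -0.0797 -0.1833] 0.031143566322609416
0.0309 [ 0.2037 -0.0061  0.136 ] 0.030932581386406467
0.0306 [0.22   0.205  0.4048] 0.030602871890610926
0.0303 [ 0.2231 -0.2678  0.1608] 0.03029774153519007
0.03 [ 0.2855 -0.0473 -0.1355] 0.030003830605850504
0.0297 [-0.5889 -0.0422  2.1108] 0.029751559188368748
0.02958 [-1.9619  0.2585  4.6929] 0.02963985295723663
0.02946 [-2.8856  0.2529  7.4446] 0.029551693589924464
25.8833
```

View pics/w6.png

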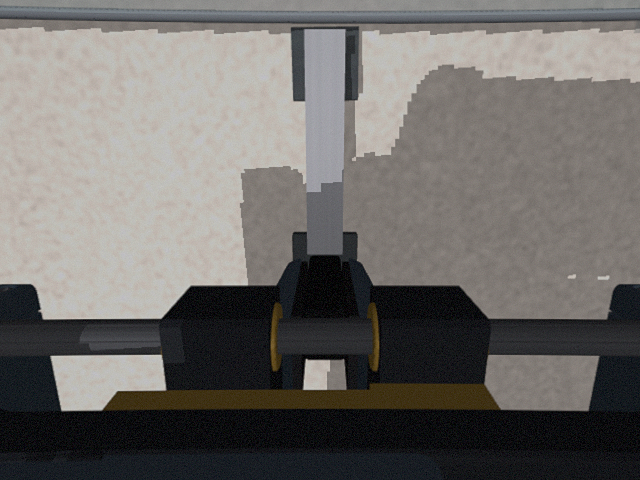

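The blade is centred over the washer again and pressing at 7.4 N. I drag another 55 mm.

Run:
```python
from h import *
f0=np.load("f0.npy"); z=float(np.load("z.npy")); H=np.load("H.npy")
s=0
for ds in [.003]+[.0065]*8:
    s+=ds; arm.move_l([*(H-s*U),z],feed=.02)
    f=ft(6)-f0; print(round(s,4),round(z,5),f[:3])
    if f[2]<1.5 or f[2]>12: print("STOP"); break
    if abs(f[2]-7.3)>.4: z+=np.clip((f[2]-7.3)/15e3,-.0002,.0002)
P=np.array(arm.current_ee_pos())[:2]
arm.move_l([*P,.045],feed=.05)
print(arm.current_t(),s,z,P); c,im=snap("wrist","w7")
```

```text
0.003 0.02946 [-0.1238 -0.2956  5.4631]
0.0095 0.02934 [ 1.0837 -0.2323  5.9147]
0.016 0.02925 [0.0516 0.2134 6.3489]
0.0225 0.02918 [-0.5932  0.2786  7.061 ]
0.029 0.02918 [-0.9741  0.2024  7.2585]
0.0355 0.02918 [-1.0609  0.2042  7.0191]
0.042 0.02918 [-0.7707  0.1409  7.2381]
0.0485 0.02918 [-0.9572 -0.1864  7.0249]
0.055 0.02918 [-0.7079  0.1338  6.6398]
30.9 0.05499999999999999 0.029137762671353623 [0.4581 0.0251]
```

View pics/w7.png

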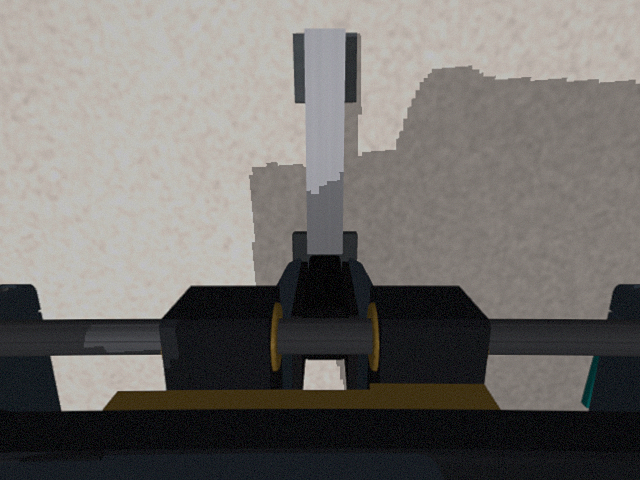

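The washer followed and now lies centred under the blade tip (rows 33–103, columns 294–360), well out in front. I'll put the probe back in its old place and look for the washer and dish.

Run:
```python
from h import *
G=np.array([.4384,-.2811])
P=np.array(arm.current_ee_pos())[:2]
arm.move_l([*P,.10],feed=.15)
arm.move_to([*G,.06],R(8.5)); arm.move_l([*G,.030],feed=.08); f0=ft(8)
z=.0290
while z>.0255:
    z-=.0004; arm.move_l([*G,z],feed=.02); f=ft(5)-f0
    if f[2]>1.8: break
print(z,f[:3])
arm.grip(.06); arm.move_l([*G,.12],feed=.2)
arm.move_to([.39,.13,.28],R(0)); arm.sleep(.2); snap("wrist","w8"); print(arm.current_t())
```

```text
0.026199999999999994 [0.1988 0.4957 4.2158]
38.5917
```

View pics/w8.png

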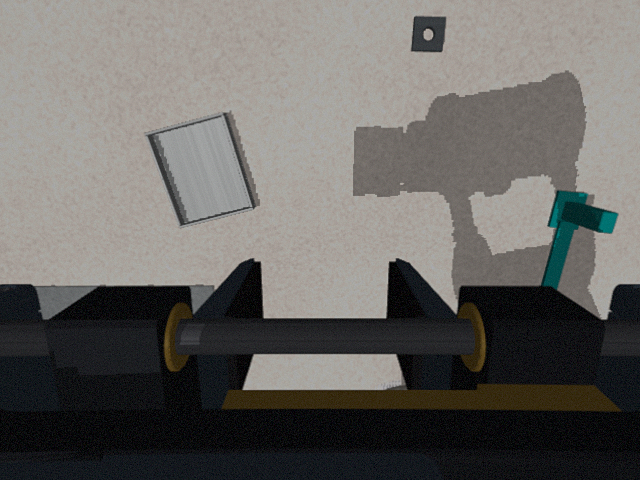

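The dish rim's corners are at (149,133), (227,113), (255,207) and (183,226). The washer is at (428,34), fully clear in front of the riser. Now I grasp it.

Run:
```python
from h import *
c,im=load("w8")
D=np.array([onplane(c,p,.018)[:2] for p in[(149,133),(227,113),(255,207),(183,226)]]); dc=D.mean(0)
l=(D[0]-D[3])+(D[1]-D[2]); l/=np.linalg.norm(l); print(D,dc,"long yaw",np.degrees(np.arctan2(l[1],l[0])),np.linalg.norm(D[0]-D[3]),np.linalg.norm(D[0]-D[1]))
g=cv2.GaussianBlur(cv2.cvtColor(im,cv2.COLOR_RGB2GRAY),(3,3),0)
w=(g[5:65,400:460]<105).astype(np.uint8)
n,lb,s,ct=cv2.connectedComponentsWithStats(w); i=1+np.argmax(s[1:,4]); ys,xs=np.where(lb==i)
P=np.array([onplane(c,(x+400,y+5),.006)[:2] for x,y in zip(xs,ys)]); r=cv2.minAreaRect((P*1000).astype(np.float32)); print(s[i],r)
W=np.array(r[0])/1000; a=(r[2]+45)%90-45
assert 29<min(r[1]) and max(r[1])<37 and np.linalg.norm(W-[.562,.0208])<.01
arm.move_to([*W,.07],R(a)); arm.move_l([*W,.010],feed=.1); arm.sleep(.1); f0=ft(8)
arm.move_l([*W,.0018],feed=.02); print(ft(6)-f0,arm.current_ee_pos())
arm.grip(.0); print(arm.current_width(),arm.current_grasp_force())
arm.move_l([*W,.07],feed=.12); print(arm.current_width(),arm.current_grasp_force(),arm.current_t())
```

```text
[[0.4626 0.3205]
 [0.4836 0.2346]
 [0.3811 0.2098]
 [0.3587 0.2943]] [0.4215 0.2648] long yaw 13.860958345256627 0.10711186932958884 0.08840509577778055
[  11   11   35   36 1035] ((562.0640869140625, 21.269851684570312), (33.518341064453125, 32.72071075439453), 88.65717315673828)
[ 0.1412 -0.3429 -0.0998 -0.0034  0.007   0.0075] [0.562  0.0213 0.0017]
0.031851366614318234 30.000160485506058
0.0315882693627121 29.99991461634636 42.5083
```

Run:
```python
from h import *
d=[.4215,.2648]; r=R(103.9)
arm.move_to([*d,.07],r); arm.sleep(.1); f0=ft(8)
arm.move_l([*d,.012],feed=.1); z=.0075; arm.move_l([*d,z],feed=.03)
while z>.004:
    f=ft(5)-f0
    if f[2]>1.5: break
    z-=.0005; arm.move_l([*d,z],feed=.02)
print(z,f[:3])
arm.grip(.046); arm.move_l([*d,.10],feed=.15)
arm.move_to([.36,.12,.28],R(0)); arm.sleep(.2); print(arm.current_t(),arm.current_width()); c,im=snap("wrist","w9")
s=arm.snapshot("side"); cv2.imwrite("pics/fin.png",np.vstack([im[60:300],s[100:360]])[:,:,::-1])
```

```text
0.004499999999999997 [-1.2548 -0.3502  9.0261]
49.6 0.04598399154967799
```

View pics/fin.png

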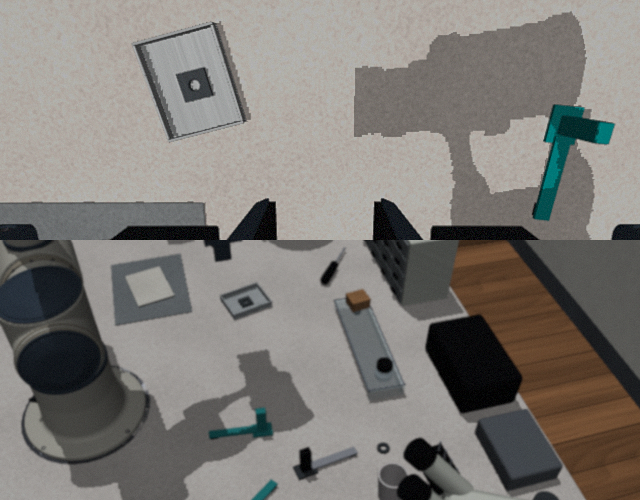

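The washer lies flat in the middle of the dish (wrist crop, 195,85). The probe stands upright in its place, and everything else is where it was.

```bash
python3 -c "
from rig import arm
print(arm.sign_off())"
```

```text
the job is handed in; nothing more can be done
None
```

The washer is in the dish, the probe is back where it first stood, and the job was handed in at about 50 s; the washer slipped off the pad partway, so the drag took two presses of about 7 N each.

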